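Tug-check the bushing carrier and turn it over

TASK

Turn the blue bushing carrier upside down on its turnover stand, but first make sure that its latch holds: while the carrier still lies flat, pull its handle firmly straight out, level and away from the hinge, until it has come out a few millimetres and stops, and keep pulling for about half a second. Then swing the carrier up and over its hinge until it lies fully on the rests of the other side, and let go. Leave the orange carrier as it is.

Things in the scene. Friction and masses are not known exactly. Their poses are not given: they have to be found in the camera images.
- blue_handle (a point): Middle of the blue carrier's bar handle: round, 12 mm thick, 92 mm long, parallel to the hinge, 70 mm above the table at the start, held by 8 mm rods 41 mm either side of the middle. x runs along the bar; y points to the hinge line, level at the start, 138 mm away; z is the carrier's upper side (up at start). Between bar axis and carrier edge 48 mm are open from above and below.
- blue_stand: Fixed stand of the blue carrier, at a varying place and yaw; origin under its middle, z up. 150 mm long in x (along the hinge), 190 mm in y, hinge posts 86 mm high; hinge line 70 mm above the origin. The handle starts on its -y side and ends on +y, overhanging the stand. The carrier is a 90 x 70 x 22 mm double plate, blue with six brass bushings on top, dark below.
- blue_turn (a joint): Turn of the blue carrier about its level hinge, rad: 0 = flat as at the start, pi/2 = upright, handle on top, pi = upside down on the other rests (stops at both ends). The handle follows a half circle of 138 mm radius, up and over; the bar may turn between the fingers. Damped hinge: the carrier, about 0.5 kg, sinks without slamming when let go.
- blue_slide (a joint): How far the blue carrier is pulled out of its cradle, away from the hinge, m: 0 = home, 0.008 = hard stop of the latch. The sprung latch starts to yield at 3 N and needs 1 N more for every mm (11 N at the stop); it pulls the carrier home when the pull ends.
- orange_turn (a joint): Turn of the orange carrier on the other fixed stand, rad; 0 = flat as at the start. Same size and build, with orange top and handle; it must stay flat. The stands stand side by side, centres about 0.38 to 0.49 m apart, either one on the left.

How it is judged (in metres and radians):
On the way, in this order (a step that is already met when the one before it is completed fails the run):
1. while it lies flat (turned less than 0.15 rad), the blue carrier is tugged outward by more than 4 mm and the pull is kept on for 0.3 s (value of joint blue_slide above 0.004 m and value of joint blue_turn below 0.15 rad), for 0.3 s.
2. the blue carrier is swung over past 2.9 rad (value of joint blue_turn above 2.9 rad), for 0.1 s.
At the end, for the whole second after the job is handed in: The blue carrier lies upside down on the other side's rests (turned more than 3.0 rad), home in its cradle (pulled out less than 2 mm), at rest and released; the orange carrier lies flat as at the start (turned less than 0.1 rad) (value of joint blue_turn above 3 rad and value of joint blue_slide below 0.002 m and velocity of joint blue_turn below 0.1 rad/s and value of joint orange_turn below 0.1 rad); the robot touches nothing.
It fails at once if the orange carrier is lifted (turned by more than 0.15 rad) (value of joint orange_turn above 0.15 rad).
It also fails if it takes over 45 s, if anything falls off the work surface, if the arm or the gripper's body presses on something with over 40 N, if the wrist force passes 120 N, or if a joint passes its speed limit or range.

ROBOT

A 6-joint arm with a two-finger parallel gripper is mounted at the origin on the work surface. World frame = base frame: x ahead of the robot, y to its left, z up, the work surface at z = 0. Lengths are in mm, angles in degrees, forces in N, time in s.
With the tool pointing down it reaches from about 350 to 850 mm from the base axis. Payload 8.1 kg.
Tool frame: the origin (TCP) lies midway between the tips of the shut fingers; the grasp point (between the pads) lies 19 mm behind it (r.grip_depth is the distance from the TCP to the grasp point, in mm); z points along the fingers, y is the direction in which the jaws open and shut (so a half turn about z gives the same grasp; the last joint's range is limited). The gripper opens to 85 mm and grips with 20 to 120 N. Pads are 22 mm wide; open, the fingers measure 114 mm over their backs; the gripper's body (76 mm by 85 mm) begins 54 mm behind the grasp point. The pads swing forward as they close: fully open they stand 13 mm farther back than shut.
Start: joints at [72.284, 7.471, 85.268, -0, 87.261, -4.893], TCP at [133.139, 585.046, 231.292] pointing down, gripper open.
Joint ranges: [-169.43, 169.43], [-51.17, 129.36], [1.28, 143.12], [-76.62, 256.62], [0, 156.53], [-152.29, 152.29]. Speed limits (degrees/s): [136.94, 136.94, 159.86, 180, 180, 180].

INTERFACE

Orientations are given as [roll, pitch, yaw] about the fixed x, y, z axes, in that order (R = Rz(yaw) Ry(pitch) Rx(roll)).
In Python, from bench import r, imaging gives the robot as it stands.
- The arm moves only by the shell command python3 -m creep 'ROWS' [FORCE]. ROWS is text: rows parted by semicolons, each of 7 numbers parted by spaces: the shift along the tool's x, y, z in cm, then the turn, a rotation vector about the tool's x, y, z in degrees, then the finger opening in cm, from 0 to 8.54. In form: dx dy dz ax ay az gripper; .... A call has 1 to 20 rows; each row is the pose to reach, as a shift and turn from the pose measured when the call began, along the tool's axes at that moment; what a row does not reach only later rows make up. A row lasts 1/10 s, in which the tool goes at most 50 mm and 8.59 degrees, less where a joint would pass 70% of its speed; a pose out of reach is approached as far as the arm can. A call with a gripper value outside its range is refused whole. The fingers move at their own pace and stop on an object; FORCE is the grip in N (left out, the last holds). Time passes only in rows, so rows that repeat a pose let the fingers close. It gives the time, the measured TCP pose, the force and the opening at its end, in the units of the state.
- r.sense(): the state, without advancing time (a new reading comes with each control period).
- imaging.snapshot(name): name is "scene" or "top" or "wrist"; returns the picture (384x512x3 uint8, red, green, blue); there is no depth.
- imaging.camera_info(name): a dict with "camera_matrix" (3x3 intrinsics, pixels), "R" (3x3) and "t" (3): a world point X has camera coordinates R X + t. Camera axes: x right, y down, z forward; pixel columns grow to the right and rows downward; lengths in mm; the calibration is good to about 2 mm. A picture is of the moment at which its call begins: read the wrist's pose just before it. camera_info takes no time and is no camera call; for the wrist camera it gives the pose at the moment of the call.
- r.hand_in(): hands the job in, once; it reports no verdict.
The state is a dict: "time": time; "joint_pos": joint angles; "qd": joint speeds; "joint_efforts": joint torques, N m; "tool_pos": TCP position; "tcp_rot": TCP orientation; "ft_force": force on the tool from outside, world axes, zero at the start; "wrist_torque": the same for the moment, N m; "finger_gap": finger opening in mm.
Only numpy, scipy, OpenCV 4.12 (cv2) and the standard library are available. Lean on these libraries where they do the work, as an engineer would, in place of code of your own. Each camera call takes 0.05 s, during which the arm holds its last target.

## Working session

There is one attempt and no reset: what is moved stays moved. The work goes in short steps, Python scripts to look and compute and a shell command to move; the robot and the scene stay as the last step left them, time stands still between calls to the robot, and variables do not carry over. Pictures are saved under pics/ and viewed, and the job is handed in when it is done.

```bash
ls; mkdir -p pics; python3 - <<'E'
from bench import r, imaging
import cv2
print(r.sense())
for n in("scene","top","wrist"):
    ci=imaging.camera_info(n);print(n,ci)
    cv2.imwrite(f"pics/{n}0.png",imaging.snapshot(n)[:,:,::-1])
E
```

```text
pics
{'time': 0.0, 'joint_pos': array([ 7.22853435e+01,  7.51353937e+00,  8.53311139e+01, -1.69414565e-03,
        8.72631882e+01, -4.89310613e+00]), 'qd': array([ 0.01481388, -0.03910398, -0.03707407, -0.05872843, -0.00320794,
        0.00283054]), 'joint_efforts': array([-2.03093667e-03, -5.69411051e+01, -5.00543082e+01, -4.29740203e-04,
        1.49081298e-02,  1.45456954e-05]), 'tool_pos': array([132.96363071, 584.49491221, 230.24322599]), 'tcp_rot': array([-1.79892407e+02, -7.51266069e-03,  1.67178525e+02]), 'ft_force': array([ 0.56452316,  0.26581179, -0.02904978]), 'wrist_torque': array([-0.01393224,  0.03948885,  0.02587254]), 'finger_gap': 85.7974368626013}
scene {'camera_matrix': array([[476.66154519,   0.        , 256.19118641],
       [  0.        , 476.66154519, 184.84636189],
       [  0.        ,   0.        ,   1.        ]]), 'R': array([[ 0.82176047,  0.56939909,  0.02223508],
       [ 0.35985029, -0.48829215, -0.79503368],
       [-0.44183424,  0.66132855, -0.60615762]]), 't': array([-375.16372793, -142.5704577 , 1446.53778713])}
top {'camera_matrix': array([[350.96716769,   0.        , 250.60807079],
       [  0.        , 350.96716769, 186.68311726],
       [  0.        ,   0.        ,   1.        ]]), 'R': array([[ 1.11011741e-02, -9.99938258e-01,  4.93151823e-04],
       [-9.75397966e-01, -1.09373201e-02, -2.20179887e-01],
       [ 2.20171687e-01,  1.96323599e-03, -9.75459161e-01]]), 't': array([-46.02730907, 516.50048888, 665.62510943])}
wrist {'camera_matrix': array([[305.85211519,   0.        , 261.61219525],
       [  0.        , 305.85211519, 191.27558392],
       [  0.        ,   0.        ,   1.        ]]), 'R': array([[ 0.2213181 ,  0.97519922, -0.00218597],
       [ 0.94103713, -0.21297593,  0.26285046],
       [ 0.25586601, -0.06023064, -0.96483411]]), 't': array([-598.33559734,  -34.56595425,  378.85870647])}
```

View pics/scene0.png

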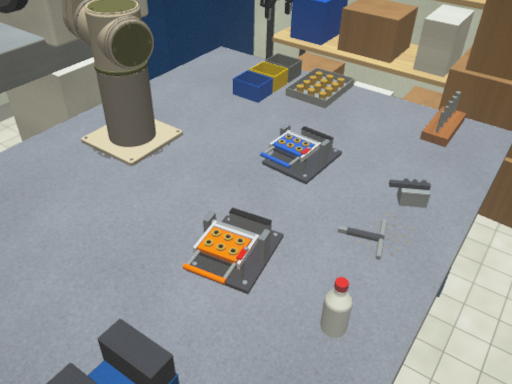

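View pics/top0.png

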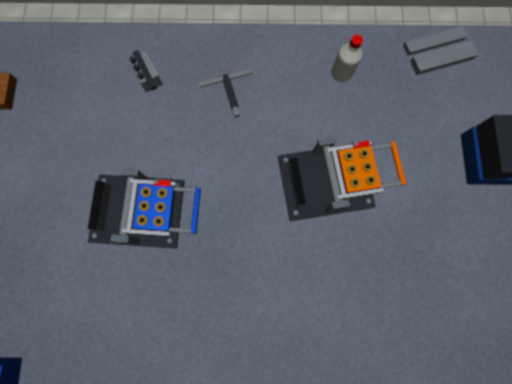

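View pics/wrist0.png

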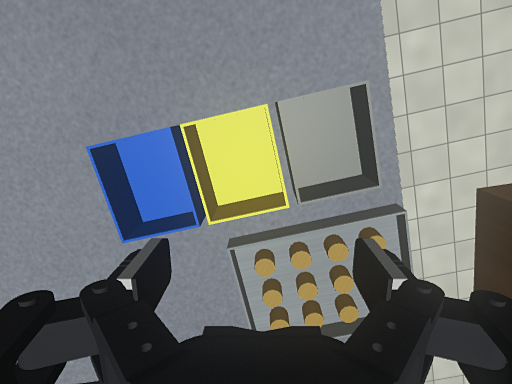

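The blue carrier is on the robot's left in the top view: plate at about (152,207), bar at (196,211), hinge to the image left (+y). The orange carrier is at (360,170). I'll measure the bar next.

```bash
cat > h.py <<'E'
from bench import r, imaging
import numpy as np, cv2
def ray(n,p,ci=None):
    ci=ci or imaging.camera_info(n)
    R=ci["R"];C=-R.T@ci["t"]
    return C,R.T@np.linalg.inv(ci["camera_matrix"])@np.array([p[0],p[1],1.])
def plane(n,p,z,ci=None):
    C,d=ray(n,p,ci); return C+d*(z-C[2])/d[2]
def blue(img):
    h=cv2.cvtColor(img,cv2.COLOR_RGB2HSV)
    return cv2.inRange(h,(105,130,60),(125,255,255))
def comps(m,amin=30):
    n,l,s,c=cv2.connectedComponentsWithStats(m)
    out=[]
    for i in range(1,n):
        if s[i,4]>=amin:
            ys,xs=np.where(l==i); rect=cv2.minAreaRect(np.c_[xs,ys].astype(np.float32)); out.append((s[i,4],c[i],rect,cv2.boxPoints(rect)))
    return out
E
python3 - <<'E'
from h import *
for n in("top","scene"):
    for a,c,rc,b in comps(blue(imaging.snapshot(n))):
        print(n,a,c.round(1),np.round(rc[1],1),round(rc[2],1),"at70",plane(n,c,70).round(1))
        if n=="top":
            b=b[np.argsort(b[:,1])]; e=[(b[0]+b[1])/2,(b[2]+b[3])/2]
            E=[plane(n,q,70) for q in e]; d=E[0]-E[1]; print("  ends",np.round(E,1),np.linalg.norm(d).round(1),np.degrees(np.arctan2(d[1],d[0])).round(1))
E
```

```text
top 243 [477.4 153.3] [52.9  4.7] 82.0 at70 [ 590.2 -508.8   70. ]
  ends [[ 648.5 -508.5   70. ]
 [ 534.9 -508.8   70. ]] 113.6 0.1
top 1065 [153.5 207.8] [37.1 46.2] 6.7 at70 [468.8 153.1  70. ]
  ends [[517.4 152.4  70. ]
 [424.7 156.4  70. ]] 92.8 -2.5
top 275 [195.3 210.3] [ 6.  46.4] 5.7 at70 [464.7  69.4  70. ]
  ends [[512.4  67.   70. ]
 [419.4  71.9  70. ]] 93.1 -3.0
scene 5817 [194.6  29. ] [ 78. 111.] 90.0 at70 [-339.1  689.6   70. ]
scene 1964 [315.9  19.2] [43. 55.] 90.0 at70 [   3.4 1123.7   70. ]
scene 907 [251.9  85.8] [40.1 26.8] 17.4 at70 [165.3 392.6  70. ]
scene 237 [289.1 146.6] [30.8 17.5] 21.8 at70 [461.4 147.5  70. ]
scene 125 [275.  159.6] [30.9  4.1] 24.0 at70 [464.8  71.9  70. ]
scene 607 [108.3 374.8] [41.4 23. ] 37.4 at70 [ 581.1 -593.7   70. ]
scene 52 [173.9 380.1] [9. 8.] 90.0 at70 [ 671.5 -540.3   70. ]
```

```bash
cat >> h.py <<'E'
from scipy.spatial.transform import Rotation as Ro
def delta(pos,yaw,roll=180,pitch=0):
    s=r.sense(); R0=Ro.from_euler("xyz",s["tcp_rot"],degrees=True)
    d=R0.inv().apply(np.array(pos)-s["tool_pos"])/10
    rv=(R0.inv()*Ro.from_euler("xyz",[roll,pitch,yaw],degrees=True)).as_rotvec(degrees=True)
    return d.round(2),rv.round(2)
E
python3 -c "
from h import *
print(delta([464.7,70,180],177))"
```

```text
(array([-43.76, -42.83,   5.11]), array([-0.05, -0.01, -9.82]))
```

```bash
python3 -m creep '-43.8 -42.8 0 0 0 -9.8 3.8;-43.8 -42.8 0 0 0 -9.8 3.8;-43.8 -42.8 0 0 0 -9.8 3.8;-43.8 -42.8 0 0 0 -9.8 3.8;-43.8 -42.8 0 0 0 -9.8 3.8;-43.8 -42.8 0 0 0 -9.8 3.8;-43.8 -42.8 0 0 0 -9.8 3.8;-43.8 -42.8 0 0 0 -9.8 3.8;-43.8 -42.8 0 0 0 -9.8 3.8;-43.8 -42.8 0 0 0 -9.8 3.8;-43.8 -42.8 0 0 0 -9.8 3.8;-43.8 -42.8 0 0 0 -9.8 3.8;-43.8 -42.8 0 0 0 -9.8 3.8;-43.8 -42.8 2.5 0 0 -9.8 3.8;-43.8 -42.8 5.1 0 0 -9.8 3.8;-43.8 -42.8 5.1 0 0 -9.8 3.8;-43.8 -42.8 5.1 0 0 -9.8 3.8'
python3 - <<'E'
from h import *
print(r.sense()["tool_pos"],r.sense()["tcp_rot"])
ci=imaging.camera_info("wrist")
im=imaging.snapshot("wrist"); cv2.imwrite("pics/w1.png",im[:,:,::-1])
for a,c,rc,b in comps(blue(im),200): print(a,c.round(1),np.round(rc[1],1),round(rc[2],1),b.round(0).tolist(),plane("wrist",c,70,ci).round(1))
E
```

```text
time: 1.95
tool_pos: [464.6, 70.6, 180.2]
tcp_rot: [-180.0, -0.1, 177.0]
ft_force: [0.2, 0.8, 0.9]
finger_gap: 37.9
[464.58401824  70.60559896 180.19467347] [-1.79951093e+02 -8.97221169e-02  1.77001751e+02]
1437 [259.3 187.8] [106.  13.] 90.0 [[253.0, 136.0], [266.0, 136.0], [266.0, 242.0], [253.0, 242.0]] [463.5  67.9  70. ]
5723 [358.2 187.3] [ 88.8 106.6] 3.7 [[313.0, 240.0], [320.0, 133.0], [408.0, 139.0], [401.0, 246.0]] [467.4 152.4  70. ]
```

View pics/w1.png

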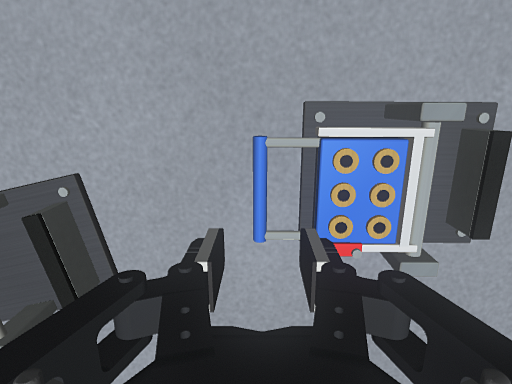

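The wrist view shows the bar centred at (259,188) and nearly parallel to the image columns. The plate is at (358,187), slightly rotated. I'll refine the yaw.

```bash
python3 - <<'E'
from h import *
def run(n):
    ci=imaging.camera_info(n); m=blue(imaging.snapshot(n))
    k,l,s,c=cv2.connectedComponentsWithStats(m)
    for i in range(1,k):
        if s[i,4]<200: continue
        ys,xs=np.where(l==i); P=np.array([plane(n,(x,y),70,ci)[:2] for x,y in zip(xs,ys)])
        if abs(P[:,0].mean()-465)>30 or P[:,1].mean()>250: continue
        Q,(w,h),a=cv2.minAreaRect(P.astype(np.float32))
        vx,vy,_,_=cv2.fitLine(P.astype(np.float32),cv2.DIST_L2,0,.01,.01).ravel()
        print(n,Q,w,h,a,"mean",P.mean(0),"line yaw",np.degrees(np.arctan2(vy/vx,1)))
run("wrist");run("top")
print(delta([464.5,69.2,53],176.8))
E
```

```text
wrist (466.74346923828125, 68.077880859375) 11.328536987304688 93.41423797607422 86.62377166748047 mean [464.29843574  67.9134877 ] line yaw -3.4062097
wrist (472.4032287597656, 152.97784423828125) 73.59061431884766 92.67098999023438 87.05431365966797 mean [468.18201307 152.40854391] line yaw -0.08791306
(array([ 0.18, -0.14, 12.9 ]), array([-0.03,  0.14,  0.21]))
```

```bash
python3 -m creep '0 -0.2 3 0 0 0.2 3.8;0 -0.2 6 0 0 0.2 3.8;0 -0.2 9 0 0 0.2 3.8;0 -0.2 11 0 0 0.2 3.8;0 -0.2 12.5 0 0 0.2 3.8;0 -0.2 12.9 0 0 0.2 3.8;0 -0.2 12.9 0 0 0.2 3.8;0 -0.2 12.9 0 0 0.2 2.4;0 -0.2 12.9 0 0 0.2 2.4;0 -0.2 12.9 0 0 0.2 2.4'
python3 - <<'E'
from h import *
im=imaging.snapshot("wrist"); cv2.imwrite("pics/w2.png",im[:,:,::-1])
E
```

```text
time: 3.1
tool_pos: [467.0, 68.6, 54.0]
tcp_rot: [-180.0, 0.2, 176.8]
ft_force: [0.3, -0.5, -0.3]
finger_gap: 23.9
```

View pics/w2.png

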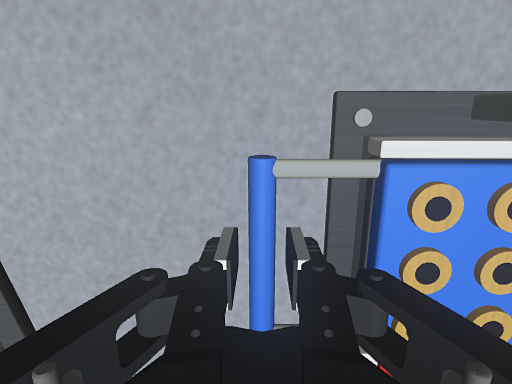

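The bar (column 262) is centred between the pads (about 232 and 293). I'll close on it with 40 N.

```bash
python3 -m creep '0 0 0.3 0 0 0 2.0;0 0 0.3 0 0 0 0.8;0 0 0.3 0 0 0 0.8;0 0 0.3 0 0 0 0.8;0 0 0.3 0 0 0 0.8' 40; python3 -c "
from h import *; print(r.sense()['ft_force'])"
```

```text
time: 3.65
tool_pos: [466.8, 68.6, 50.7]
tcp_rot: [-180.0, 0.2, 176.8]
ft_force: [0.7, -0.2, 0.3]
finger_gap: 10.2
[ 0.72364543 -0.16921099  0.28995043]
```

```bash
python3 -m creep '0 -0.15 0 0 0 0 0.8;0 -0.3 0 0 0 0 0.8;0 -0.45 0 0 0 0 0.8;0 -0.6 0 0 0 0 0.8;0 -0.7 0 0 0 0 0.8;0 -0.7 0 0 0 0 0.8'
```

```text
time: 4.25
tool_pos: [466.5, 62.6, 50.7]
tcp_rot: [179.9, 0.2, 176.8]
ft_force: [0.5, 9.3, -1.6]
finger_gap: 10.9
```

```bash
python3 -m creep '0 -0.1 0 0 0 0 0.8;0 -0.2 0 0 0 0 0.8;0 -0.3 0 0 0 0 0.8;0 -0.35 0 0 0 0 0.8;0 -0.35 0 0 0 0 0.8;0 -0.35 0 0 0 0 0.8;0 -0.35 0 0 0 0 0.8;0 -0.35 0 0 0 0 0.8;0 -0.35 0 0 0 0 0.8'
```

```text
time: 5.15
tool_pos: [466.4, 60.6, 50.8]
tcp_rot: [179.8, 0.2, 176.8]
ft_force: [2.3, 11.1, -1.3]
finger_gap: 10.3
```

The force matches the latch: 9.3 N at 6 mm and 11 N at the stop, with the pull held throughout. Next I'll work out the arc.

```bash
cat > arc.py <<'E'
from h import *
import sys
# hinge (TCP-frame centre): home TCP plus 138 along the stand y
R=139.5; yd=np.array([np.sin(np.radians(3.2)),np.cos(np.radians(3.2)),0])
H=np.array([466.8,68.6,50.7])+138*yd
s=r.sense(); R0=Ro.from_euler("xyz",s["tcp_rot"],degrees=True)
v=s["tool_pos"]-H; a=np.degrees(np.arctan2(v[2],-(v@yd)))
print("angle",a.round(1),"radius",np.hypot(v[2],v@yd).round(1),"F",s["ft_force"].round(1),"radial",(s["ft_force"]@(v/np.linalg.norm(v))).round(1))
for t in np.arange(float(sys.argv[1]),float(sys.argv[2])+.1,float(sys.argv[3])):
    p=H-R*np.cos(np.radians(t))*yd+np.array([0,0,R*np.sin(np.radians(t))])
    print(t,(R0.inv().apply(p-s["tool_pos"])/10).round(2))
E
python3 arc.py 0 60 5
```

```text
angle 0.0 radius 146.0 F [ 2.3 11.1 -1.3] radial -11.2
0.0 [0.01 0.65 0.01]
5.0 [ 0.    0.71 -1.2 ]
10.0 [-0.    0.87 -2.41]
15.0 [-0.01  1.14 -3.59]
20.0 [-0.01  1.51 -4.75]
25.0 [-0.02  1.98 -5.88]
30.0 [-0.02  2.55 -6.95]
35.0 [-0.03  3.21 -7.98]
40.0 [-0.03  3.95 -8.94]
45.0 [-0.04  4.78 -9.83]
50.0 [ -0.04   5.68 -10.65]
55.0 [ -0.04   6.65 -11.39]
60.0 [ -0.05   7.68 -12.04]
```

```bash
python3 -m creep '0 0.3 0 0 0 0 0.8;0 0.65 0 0 0 0 0.8;0 0.65 0 0 0 0 0.8;0 0.7 -1.2 0 0 0 0.8;0 0.87 -2.4 0 0 0 0.8;0 1.14 -3.6 0 0 0 0.8;0 1.5 -4.75 0 0 0 0.8;0 1.98 -5.9 0 0 0 0.8;0 2.55 -6.95 0 0 0 0.8;0 2.55 -6.95 0 0 0 0.8'; python3 arc.py 30 110 5
```

```text
time: 6.15
tool_pos: [467.7, 86.2, 121.3]
tcp_rot: [179.7, 0.3, 176.8]
ft_force: [3.1, 2.7, -4.3]
finger_gap: 10.5
angle 30.4 radius 139.5 F [ 3.1  2.7 -4.3] radial -4.7
30.0 [-0.01 -0.04  0.08]
35.0 [-0.01  0.62 -0.94]
40.0 [-0.02  1.36 -1.9 ]
45.0 [-0.02  2.19 -2.8 ]
50.0 [-0.03  3.09 -3.61]
55.0 [-0.03  4.06 -4.35]
60.0 [-0.03  5.09 -5.  ]
65.0 [-0.04  6.17 -5.56]
70.0 [-0.04  7.29 -6.02]
75.0 [-0.04  8.46 -6.38]
80.0 [-0.05  9.65 -6.64]
85.0 [-0.05 10.85 -6.79]
90.0 [-0.05 12.07 -6.84]
95.0 [-0.05 13.28 -6.78]
100.0 [-0.05 14.49 -6.61]
105.0 [-0.05 15.68 -6.34]
110.0 [-0.05 16.84 -5.97]
```

Tracking is as expected, with about 4.5 N of outward preload. I'll continue.

```bash
python3 -m creep '0 0.62 -0.94 0 0 0 0.8;0 1.36 -1.9 0 0 0 0.8;0 2.19 -2.8 0 0 0 0.8;0 3.09 -3.6 0 0 0 0.8;0 4.06 -4.35 0 0 0 0.8;0 5.09 -5 0 0 0 0.8;0 6.17 -5.56 0 0 0 0.8;0 7.29 -6.02 0 0 0 0.8;0 8.46 -6.38 0 0 0 0.8;0 9.65 -6.64 0 0 0 0.8;0 10.85 -6.79 0 0 0 0.8;0 12.07 -6.84 0 0 0 0.8;0 13.28 -6.78 0 0 0 0.8;0 13.28 -6.78 0 0 0 0.8'; python3 arc.py 95 180 5
python3 - <<'E'
from h import *
im=imaging.snapshot("scene"); cv2.imwrite("pics/s2.png",cv2.resize(im[60:240,180:420],None,fx=3,fy=3)[:,:,::-1])
E
```

```text
time: 7.55
tool_pos: [475.4, 219.9, 189.6]
tcp_rot: [179.7, 0.4, 176.9]
ft_force: [5.0, -0.2, 1.1]
finger_gap: 10.2
angle 95.6 radius 139.5 F [ 5.  -0.2  1.1] radial 1.1
95.0 [ 0.01 -0.14 -0.01]
100.0 [0.01 1.07 0.16]
105.0 [0.01 2.25 0.43]
110.0 [0.01 3.41 0.8 ]
115.0 [0.01 4.54 1.27]
120.0 [0.01 5.61 1.84]
125.0 [0.01 6.63 2.5 ]
130.0 [0.02 7.6  3.24]
135.0 [0.02 8.49 4.07]
140.0 [0.02 9.31 4.97]
145.0 [ 0.03 10.04  5.94]
150.0 [ 0.03 10.69  6.97]
155.0 [ 0.04 11.25  8.05]
160.0 [ 0.05 11.71  9.18]
165.0 [ 0.05 12.07 10.34]
170.0 [ 0.06 12.33 11.53]
175.0 [ 0.07 12.48 12.74]
180.0 [ 0.07 12.52 13.95]
```

View pics/s2.png

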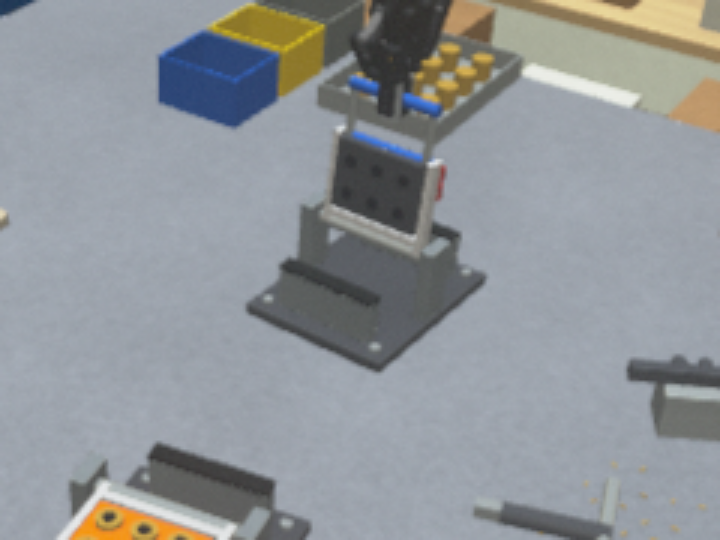

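The carrier is upright and still gripped, and the orange one is untouched. I'll continue down the other side.

```bash
python3 -m creep '-0.05 1.07 0.16 0 0 0 0.8;-0.1 2.25 0.43 0 0 0 0.8;-0.1 3.41 0.8 0 0 0 0.8;-0.1 4.54 1.27 0 0 0 0.8;-0.1 5.61 1.84 0 0 0 0.8;-0.1 6.63 2.5 0 0 0 0.8;-0.1 7.6 3.24 0 0 0 0.8;-0.1 8.49 4.07 0 0 0 0.8;-0.1 9.31 4.97 0 0 0 0.8;-0.1 10.04 5.94 0 0 0 0.8;-0.1 10.69 6.97 0 0 0 0.8;-0.1 11.25 8.05 0 0 0 0.8;-0.1 11.71 9.18 0 0 0 0.8;-0.1 12.07 10.34 0 0 0 0.8;-0.1 12.33 11.53 0 0 0 0.8;-0.1 12.33 11.53 0 0 0 0.8'; python3 arc.py 170 180 2
python3 - <<'E'
from h import *
im=imaging.snapshot("scene"); cv2.imwrite("pics/s3.png",cv2.resize(im[60:240,180:420],None,fx=3,fy=3)[:,:,::-1])
im=imaging.snapshot("wrist"); cv2.imwrite("pics/w3.png",im[:,:,::-1])
E
```

```text
time: 9.2
tool_pos: [483.2, 343.1, 72.6]
tcp_rot: [179.7, 0.3, 176.9]
ft_force: [-0.7, -1.2, -2.9]
finger_gap: 10.7
angle 170.9 radius 138.7 F [-0.7 -1.2 -2.9] radial -1.7
170.0 [ 0.1   0.04 -0.23]
172.0 [0.1  0.11 0.25]
174.0 [0.1  0.17 0.73]
176.0 [0.11 0.21 1.22]
178.0 [0.11 0.23 1.7 ]
180.0 [0.11 0.24 2.19]
```

View pics/s3.png

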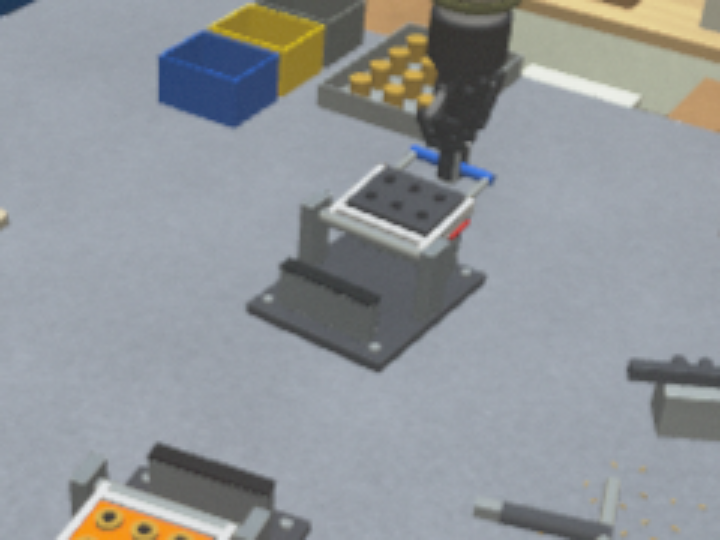

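View pics/w3.png

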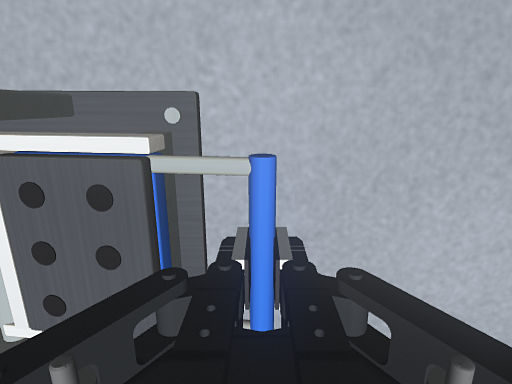

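The carrier is about 9° short of lying flat, its dark side up, with the bar (column 262) still in the pads. I'll lower it the rest of the way.

```bash
python3 -m creep '0 0.06 0.4 0 0 0 0.8;0 0.1 0.8 0 0 0 0.8;0 0.13 1.2 0 0 0 0.8;0 0.14 1.6 0 0 0 0.8;0 0.14 1.9 0 0 0 0.8;0 0.14 2.1 0 0 0 0.8;0 0.14 2.1 0 0 0 0.8'; python3 arc.py 180 180 2
```

```text
time: 10.0
tool_pos: [484.0, 345.3, 54.8]
tcp_rot: [179.6, 0.3, 176.9]
ft_force: [-8.9, -4.2, 10.8]
finger_gap: 10.5
angle 178.3 radius 139.3 F [-8.9 -4.2 10.8] radial -4.5
180.0 [0.17 0.02 0.41]
```

10.8 N upward shows it resting on the stops. I'll open partly, then retreat straight up.

```bash
python3 -m creep '0 0 0 0 0 0 2;0 0 0 0 0 0 3.4;0 0 0 0 0 0 3.4;0 0 0 0 0 0 3.4;0 0 0 0 0 0 3.4;0 0 -1 0 0 0 3.4;0 0 -3 0 0 0 3.4;0 0 -6 0 0 0 3.4;0 0 -9 0 0 0 3.4;0 0 -12 0 0 0 3.4;0 0 -15 0 0 0 3.4;0 0 -15 0 0 0 3.4;0 0 -15 0 0 0 3.4;0 0 -15 0 0 0 3.4;0 0 -15 0 0 0 3.4'
python3 - <<'E'
from h import *
im=imaging.snapshot("scene"); cv2.imwrite("pics/s4.png",cv2.resize(im[60:300,180:420],None,fx=2.5,fy=2.5)[:,:,::-1])
ci=imaging.camera_info("wrist");im=imaging.snapshot("wrist"); cv2.imwrite("pics/w4.png",im[:,:,::-1])
for n,i in(("wrist",im),("scene",imaging.snapshot("scene"))):
  for a,c,rc,b in comps(blue(i),60): print(n,a,c.round(1),np.round(rc[1],1),plane(n,c,70).round(1))
E
```

```text
time: 11.5
tool_pos: [482.2, 344.0, 203.2]
tcp_rot: [179.7, 0.2, 176.9]
ft_force: [0.0, -0.1, -0.4]
finger_gap: 33.8
wrist 1178 [261.3 179.1] [98. 12.] [480.1 344.   70. ]
wrist 159 [209.2 179.5] [77.1  2.1] [477.9 295.7  70. ]
scene 5516 [196.   30.6] [ 78. 108.] [-322.4  678.9   70. ]
scene 1490 [310.1  20.3] [43. 39.] [  -9.8 1093.5   70. ]
scene 907 [251.9  85.8] [40.1 26.8] [165.3 392.6  70. ]
scene 82 [329.7 119.1] [27.9  3.2] [479.6 349.7  70. ]
scene 607 [108.4 374.8] [41.4 23. ] [ 581.2 -593.7   70. ]
```

View pics/s4.png

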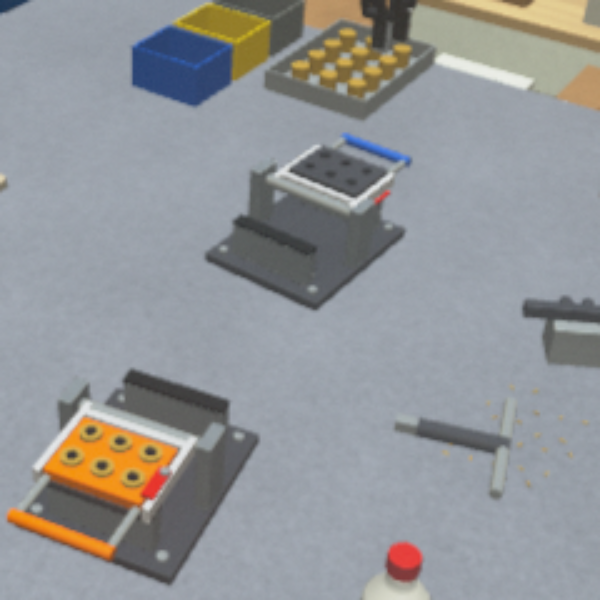

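View pics/w4.png

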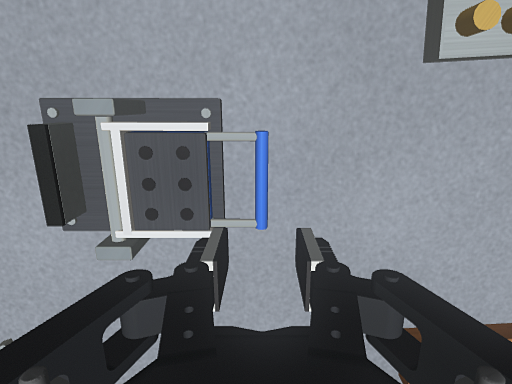

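The wrist view puts the bar at y = 344 (it was 67.9 before). That is 276 mm of travel, or 2 × 138 mm, so the carrier is home and flat with its dark side up. I'll triangulate the height as a check, then hand in.

```bash
python3 - <<'E'
from h import *
a,u=ray("wrist",(261.3,179.1)); b,v=ray("scene",(329.7,119.1))
k=np.linalg.lstsq(np.c_[u,-v],b-a,rcond=None)[0]; print("bar",((a+u*k[0]+b+v*k[1])/2).round(1), "gap",np.linalg.norm(a+u*k[0]-b-v*k[1]).round(1))
print(r.sense()["ft_force"]); print(r.hand_in())
E
```

```text
bar [480.6 344.5  72.4] gap 2.3
[-0.09451084 -0.22481925 -0.15740848]
the job is handed in; nothing more can be done
None
```

The blue carrier is upside down on the far rests of its stand and released, and the job is handed in. No verdict was reported.

- **Latch test:** while the carrier lay flat I pulled the handle straight out. The force was 9.3 N at 6 mm and 11.1 N at about 8 mm, where it stopped. The carrier stayed more than 4 mm out for about a second.
- **Swing:** I took it over on the 138 mm arc with the tool pointing down, with under 16 N at the wrist at each check. It met the rests with about 11 N upward, and then I opened the fingers and went straight up.
- **Last checks:**
  - The dark side is up.
  - The bar is at about (481, 344.5, 72) mm, against 70 mm expected height. That is within calibration error and far inside the angle tolerance.
  - The bar moved 276 mm in y, which is twice 138 mm, so the carrier is home in its cradle.
  - The force on the tool is about zero, so it touches nothing.
  - The orange carrier still lies flat in the picture.
- **Disagreement:** the scene and wrist cameras differed by 4 to 6 mm in the bar's y. I used the value between them for the grasp, and the bar sat centred between the pads.

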